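Hold the sprung bin lid just below its balance point

TASK

The spring of the steel bin's lid is about to be adjusted: first take the copper cup off the lid and set it down upright on the bench. Then raise the lid by its bar well past its balance point (about ten degrees beyond), ease it back down to about five degrees below the balance point, and finish while still holding it there, so that it would fall shut if you let go. Do not drop or tip the cup, and leave the jar, the copper pot and the spoon where they are.

Things in the scene. Friction and masses are not known exactly. Their poses are not given: they have to be found in the camera images.
- bin: fixed metal bin, 200 mm (its x) by 280 (y) by 85 high; origin: centre of its underside; x points level from the bar side (near the robot) to the hinge side. Its lid is a 6 mm plate, 200 x 280 mm, top 91 mm above the bench when shut. At both ends of the hinge (y +-155 mm) a fixed dark strip, 90 mm long, slants up from the hinge towards the robot: a lid in line with them is at its balance point
- lid_hinge (a point): middle of the lid's hinge line (along bin y), fixed: 100 mm in bin +x from the bin's origin, 88 mm above the bench
- lid_bar (a point): middle of the lid's round black grip bar, 12 mm thick, along bin y, 240 mm from the hinge in the lid's plane, in front of the lid with a clear gap of 34 mm to the plate; 88 mm above the bench when shut. Two flat arms 59 mm either side of the middle carry it (106 mm of bar free). Moves with the lid; gripped from above, one finger each side, it can turn between the fingers
- lid (a joint): lid angle, rad: 0 = shut (level), grows as the bar swings up and away from the robot, stop at 1.35. Balance point 0.95 (54 degrees): below it the lid falls shut by itself, above it springs lift it to the stop. Lid 0.9 kg; lifting it at the bar takes about 1.5 N when shut, under 1 N near the balance point
- cup: open copper cup, round, mouth up, no handle, 85 mm high, 60 mm across the rim, narrower at the foot, mass about 0.15 kg; stands on the lid at the start; origin at the centre of its underside, z axis towards the mouth
- jar: bystander: closed glass jar with a steel cap, 100 mm across, 170 mm high, standing on the bench to one side; origin at the centre of its underside
- pot: bystander: squat round copper pot with a narrow neck, 144 mm across, 135 mm high, on the bench to the other side; origin at the centre of its underside
- spoon: bystander: wooden spoon 200 mm long lying on the bench; origin at its underside, x along the spoon
Mind the look-alikes: they are no part of the job. Of the things shaped like the cup, the copper one is meant.

How it is judged:
By the outcome, as a careful person would: the job done as asked, in the order asked, and still so for the second after the job is handed in, while the arm keeps its last pose, push and grip.
It also fails if it takes over 58 s, if anything falls off the work surface, if the arm or the gripper's body presses on something with over 40 N, if the wrist force passes 120 N, or if a joint passes its speed limit or range.

ROBOT

A 6-joint arm with a two-finger parallel gripper is mounted at the origin on the work surface. World frame = base frame: x ahead of the robot, y to its left, z up, the work surface at z = 0. Lengths are in m, angles in rad, forces in N, time in s.
With the tool pointing down it reaches from about 0.35 to 0.8 m from the base axis. Payload 7.3 kg.
Tool frame: the origin (TCP) lies between the finger pads; the fingertips stand 25 mm ahead of it and the grasp point (between the pads) lies 6 mm ahead of it (r.tip_extent is the distance from the TCP to the fingertips, in m); z points along the fingers, y is the direction in which the jaws open and shut (so a half turn about z gives the same grasp; the last joint's range is limited). The gripper opens to 85 mm and grips with 20 to 120 N. Pads are 22 mm wide; open, the fingers measure 114 mm over their backs; the gripper's body (76 mm by 85 mm) begins 54 mm behind the grasp point. The pads swing forward as they close: fully open they stand 13 mm farther back than shut.
Start: joints at [1.194, 0.342, 1.524, -0, 1.275, -0.146], TCP at [0.12, 0.511, 0.235] pointing down, gripper open.
Joint ranges: [-2.53, 2.53], [-0.77, 2.02], [0.04, 2.7], [-1, 4.14], [0.28, 2.66], [-3.11, 3.11]. Speed limits (rad/s): [2.57, 2.57, 3.14, 3.14, 3.14, 3.14].

INTERFACE

Orientations are given as a unit quaternion [x, y, z, w].
In Python, from workcell import r, command_gripper, optics gives the robot as it stands. The module is installed in compiled form; this text tells all that it offers. Calls block until the motion is done:
- r.reach(position, orientation): joint-space move of the TCP to a pose.
- r.move_straight(position, orientation=None, speed=0.15, max_force=None): straight line of the TCP; orientation=None keeps the orientation; speed is the mean speed in m/s. With max_force (N) it stops when the force on the tool has changed by that much, and returns True; else False.
- r.movej(angles): joint-space move.
- command_gripper(opening, force=None): finger opening in m; force is the grip in N (None keeps the last); returns when the fingers have stopped.
- r.hold(seconds).
- r.solve_ik(position, orientation): joint angles nearest the present ones, or None.
- r.read_state(): the state.
- optics.get_image(name): name is "scene" or "top" or "wrist"; returns (picture, depth): 384x512x3 uint8, red, green, blue; 384x512 float32, m along the optical axis (not along the pixel's ray), 0 where there is no reading.
- optics.camera_model(name): a dict with "K" (3x3 intrinsics, pixels), "R" (3x3) and "t" (3): a world point X has camera coordinates R X + t; the wrist camera has in their place "tool_from_camera" (4x4, takes a point from camera to tool coordinates, whose origin is the TCP and whose axes are the flange's). Camera axes: x right, y down, z forward; pixel columns grow to the right and rows downward; lengths in m; the calibration is good to about 2 mm. The wrist camera is an equidistant fisheye: a pixel r from the principal point sees the ray r / f radians off the axis. A picture is of the moment at which its call begins: read the wrist's pose just before it. camera_model takes no time and is no camera call.
A pose or a line that the arm cannot do raises r.PlanningError and nothing moves.
- r.finish_job(): hands the job in, once; it reports no verdict.
The state is a dict: "time_s": time; "joint_positions": joint angles; "dq": joint speeds; "tau": joint torques, N m; "eef_pos": TCP position; "eef_rot": TCP orientation; "contact_force": force on the tool from outside, world axes, zero at the start; "torque": the same for the moment, N m; "grip_width": finger opening in m.
Only numpy, scipy, OpenCV 4.12 (cv2) and the standard library are available. Lean on these libraries where they do the work, as an engineer would, in place of code of your own. Each camera call takes 0.05 s, during which the arm holds its last target.

## Working session

There is one attempt and no reset: what is moved stays moved. The work goes in short steps, each a Python script; the robot and the scene stay as the last script left them, time stands still between calls to the robot, and variables do not carry over. Pictures are saved under pics/ and viewed, and the job is handed in when it is done.

```bash
mkdir -p pics; cat > h.py <<'E'
import numpy as np, cv2
from workcell import r, command_gripper, optics
def snap(n,f):
    im,d=optics.get_image(n); cv2.imwrite('pics/'+f+'.png',im[:,:,::-1]); np.save('pics/'+f+'.npy',d); return im,d
def pt(n,d,u,v):
    m=optics.camera_model(n);K=m['K'];z=d[v,u]
    c=np.array([(u-K[0][2])/K[0][0]*z,(v-K[1][2])/K[1][1]*z,z]); return np.array(m['R']).T@(c-np.array(m['t']))
E
python3 - <<'E'
from h import *
snap('scene','s0');snap('top','t0');print(r.read_state())
for n in('scene','top'):print(optics.camera_model(n))
E
```

```text
{'time_s': 0.1, 'joint_positions': array([ 1.19400268e+00,  3.42669258e-01,  1.52494103e+00, -1.05760399e-05,
        1.27542457e+00, -1.46010242e-01]), 'dq': array([-2.95796257e-05, -1.46238140e-03, -2.08971522e-03,  1.03990619e-03,
        8.57249712e-05,  7.78562325e-04]), 'tau': array([ 2.00732917e-03, -4.34449911e+01, -2.46490395e+01, -1.74270135e-04,
        4.83248543e-03, -5.67005472e-06]), 'eef_pos': array([0.1199378 , 0.51073666, 0.23388023]), 'eef_rot': array([ 1.15134231e-01,  9.93349681e-01, -6.97912962e-04, -1.81472177e-04]), 'contact_force': array([-0.06802615,  0.44813622, -0.13435089]), 'torque': array([-0.02360741, -0.01105376,  0.03598782]), 'grip_width': 0.08538790806703085}
{'K': array([[359.56307986,   0.        , 254.79014457],
       [  0.        , 359.56307986, 188.61541263],
       [  0.        ,   0.        ,   1.        ]]), 'R': array([[-0.20784257,  0.97809856, -0.01116541],
       [ 0.59498372,  0.11735531, -0.79512395],
       [-0.77639928, -0.17190384, -0.60634415]]), 't': array([ 0.13260129, -0.26376341,  1.56559597])}
{'K': array([[372.21310457,   0.        , 255.51564442],
       [  0.        , 372.21310457, 191.13962874],
       [  0.        ,   0.        ,   1.        ]]), 'R': array([[ 0.02914132, -0.99923833,  0.02595273],
       [-0.98529439, -0.03308846, -0.16763093],
       [ 0.16836198, -0.02068609, -0.98550816]]), 't': array([-0.0304797 ,  0.56263822,  1.19679391])}
```

View pics/s0.png

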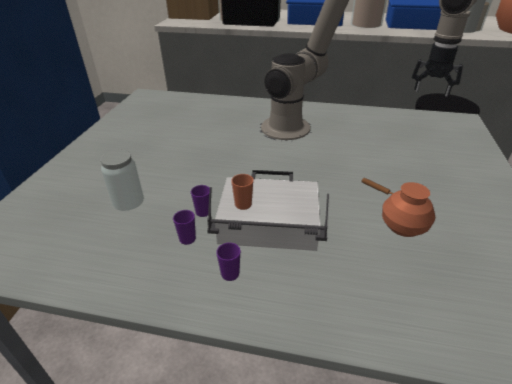

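View pics/t0.png

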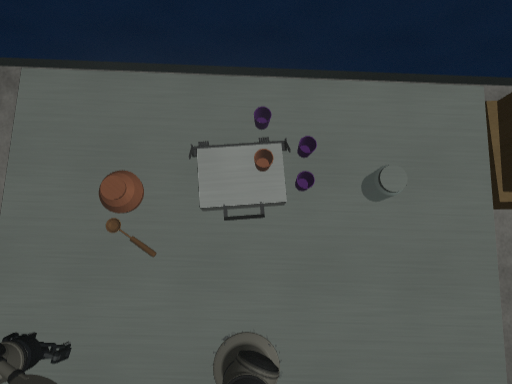

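The scene shows the copper cup on the lid's far right as the robot sees it (top 263,158). The bar is at top (244,217), with three purple look-alikes at (262,117), (307,147) and (305,181). The jar is at right, and the pot and spoon at left. I'll measure next.

```bash
python3 - <<'E'
from h import *
im=cv2.imread('pics/t0.png');d=np.load('pics/t0.npy')
c=im[90:240,80:340+80]; cv2.imwrite('pics/t0z.png',cv2.resize(im[100:230,180:330],None,fx=5,fy=4.6,interpolation=cv2.INTER_CUBIC))
im2=cv2.imread('pics/s0.png');cv2.imwrite('pics/s0z.png',cv2.resize(im2[150:290,160:340],None,fx=4.2,fy=4.2,interpolation=cv2.INTER_CUBIC))
vv,uu=np.mgrid[0:384,0:512]
def cloud(n,d):
    m=optics.camera_model(n);K=m['K']
    C=np.stack([(uu-K[0,2])/K[0,0]*d,(vv-K[1,2])/K[1,1]*d,d],-1)
    return (C-m['t'])@m['R']
P=cloud('top',d);hsv=cv2.cvtColor(im,cv2.COLOR_BGR2HSV)
ok=d>0
lid=ok&(abs(P[...,2]-.091)<.006)&(uu>185)&(uu<300)&(vv>130)&(vv<225)&(hsv[...,1]<60)&(im.min(2)>110)
print('lid n',lid.sum(),'z',P[lid][:,2].mean())
q=P[lid][:,:2].astype(np.float32);print(cv2.minAreaRect(q),cv2.boxPoints(cv2.minAreaRect(q)))
bar=ok&(uu>220)&(uu<270)&(vv>204)&(vv<224)&(P[...,2]>.075)&(im.max(2)<90)
b=P[bar];print('bar',bar.sum(),b.mean(0),b.min(0),b.max(0));print(cv2.minAreaRect(b[:,:2].astype(np.float32)))
for n,f in(('top','t0'),('scene','s0')):
    D=np.load(f'pics/{f}.npy');I=cv2.imread(f'pics/{f}.png');Q=cloud(n,D)
    h=cv2.cvtColor(I,cv2.COLOR_BGR2HSV)
    cu=(D>0)&((h[...,0]<15))&(h[...,1]>90)&(abs(Q[...,0]-.6)<.15)&(abs(Q[...,1])<.17)&(Q[...,2]>.095)
    c=Q[cu];print(n,'cup',len(c),c.min(0),c.max(0))
    rim=c[c[:,2]>.168];print(len(rim),cv2.minEnclosingCircle(rim[:,:2].astype(np.float32)))
    for nm,mask in(('jar',(Q[...,2]>.16)&(Q[...,1]<-.25)),('pot',(Q[...,2]>.12)&(Q[...,1]>.2)),('purple',(h[...,0]>125)&(h[...,0]<160)&(h[...,1]>90)&(Q[...,2]>.07))):
        mk=((D>0)&mask&(Q[...,0]>.4)&(Q[...,0]<.95)&(abs(Q[...,1])<.5)).astype(np.uint8)
        k,l,st,_=cv2.connectedComponentsWithStats(mk)
        for i in range(1,k):
            if st[i,4]>25:
                w=Q[l==i];print(n,nm,w.min(0).round(3),w.max(0).round(3),w.mean(0).round(3))
E
```

```text
lid n 4485 z 0.0904880079882812
((0.6087102293968201, 0.036893054842948914), (0.19495360553264618, 0.2791682481765747), 6.1069135665893555) [[ 0.49693704  0.16531508]
 [ 0.5266361  -0.11226892]
 [ 0.7204834  -0.09152897]
 [ 0.69078434  0.18605503]]
bar 250 [0.48039787 0.02671786 0.09079716] [ 0.45973195 -0.0413872   0.07613587] [0.51207412 0.09083168 0.09762617]
((0.4869363307952881, 0.02444487065076828), (0.04884101822972298, 0.13101257383823395), 2.8825104236602783)
top cup 239 [ 0.61622646 -0.05764739  0.09502726] [ 0.67373276 -0.00239051  0.17966818]
61 ((0.6450238823890686, -0.030223991721868515), 0.029638417065143585)
top jar [ 0.554 -0.472  0.16 ] [ 0.639 -0.387  0.174] [ 0.596 -0.429  0.169]
top pot [0.509 0.394 0.12 ] [0.582 0.469 0.14 ] [0.545 0.43  0.134]
top purple [ 0.796 -0.054  0.071] [0.847 0.001 0.09 ] [ 0.831 -0.024  0.082]
top purple [ 0.692 -0.209  0.07 ] [ 0.751 -0.152  0.09 ] [ 0.723 -0.18   0.08 ]
top purple [ 0.572 -0.203  0.07 ] [ 0.629 -0.144  0.09 ] [ 0.604 -0.173  0.081]
scene cup 602 [ 0.61833706 -0.05893317  0.09597681] [ 0.67761972 -0.00245765  0.18006402]
151 ((0.6487188935279846, -0.030109798535704613), 0.030764400959014893)
scene jar [ 0.555 -0.474  0.16 ] [ 0.643 -0.388  0.175] [ 0.606 -0.427  0.171]
scene pot [0.51  0.393 0.12 ] [0.587 0.467 0.14 ] [0.554 0.428 0.135]
scene purple [ 0.574 -0.202  0.07 ] [ 0.688 -0.112  0.159] [ 0.607 -0.172  0.081]
scene purple [ 0.693 -0.208  0.07 ] [ 0.754 -0.152  0.09 ] [ 0.725 -0.179  0.079]
scene purple [ 0.791 -0.055  0.07 ] [0.851 0.001 0.089] [ 0.822 -0.026  0.08 ]
```

View pics/t0z.png

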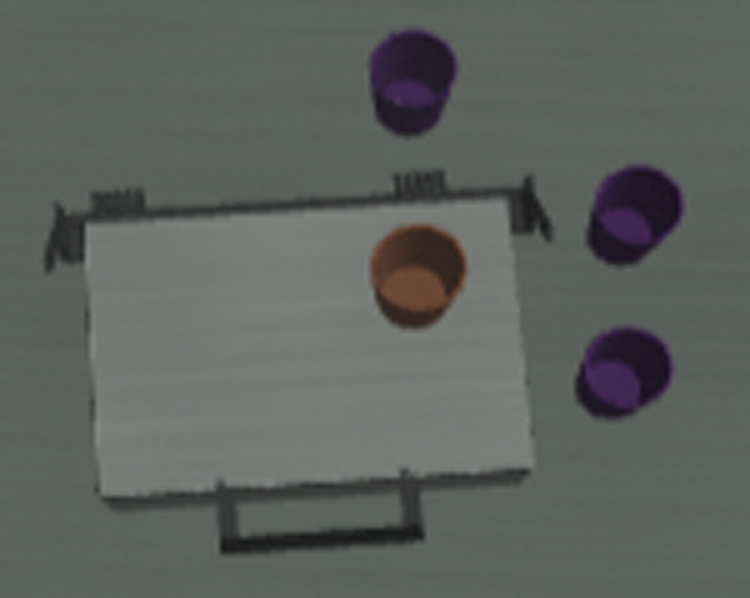

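View pics/s0z.png

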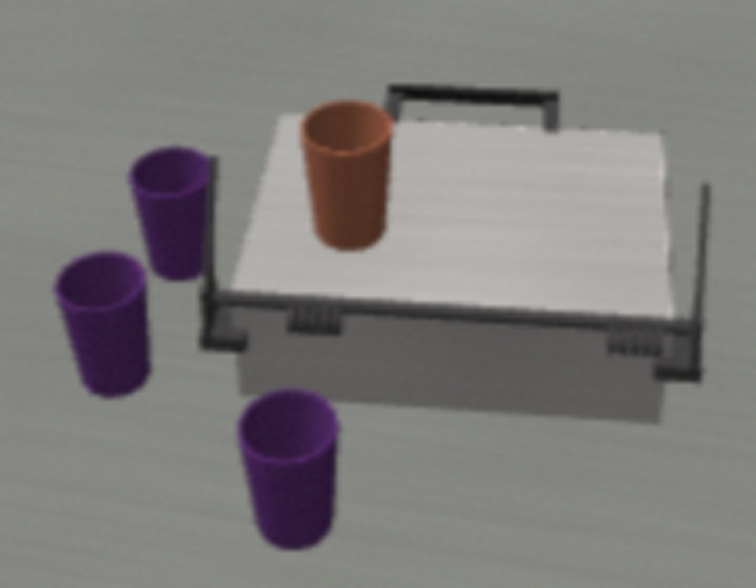

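```bash
cat >> h.py <<'E'
from scipy.spatial.transform import Rotation as Ro
def down(yaw,flip=False):
    y=np.array([np.cos(yaw),np.sin(yaw),0]);y=-y if flip else y
    z=np.array([0,0,-1.]);return Ro.from_matrix(np.stack([np.cross(y,z),y,z],1)).as_quat()
YAW=np.deg2rad(6.1)
E
python3 - <<'E'
from h import *
for f in(0,1):
    print(f,[np.round(r.solve_ik(p,down(YAW,f)),2) for p in([.647,-.03,.27],[.45,-.2,.069],[.47,.022,.094],[.59,.035,.31])])
E
```

```text
0 [array([-0.16,  0.56,  1.08, -0.  ,  1.5 , -0.27]), array([-0.57,  0.49,  1.82, -0.  ,  0.83, -0.68]), array([-0.12,  0.42,  1.86, -0.  ,  0.87, -0.22]), array([-0.07,  0.43,  1.19, -0.  ,  1.53, -0.18])]
1 [array([-0.16,  0.56,  1.08, -0.  ,  1.5 ,  2.87]), array([-0.57,  0.49,  1.82, -0.  ,  0.83,  2.46]), array([-0.12,  0.42,  1.86, -0.  ,  0.87,  2.92]), array([-0.07,  0.43,  1.19, -0.  ,  1.53,  2.96])]
```

```bash
python3 - <<'E'
from h import *
q=down(YAW)
r.reach([.647,-.03,.27],q)
s=r.read_state();print(s['time_s'],s['eef_pos'],s['eef_rot'])
snap('wrist','w1')
m=optics.camera_model('wrist');print(m)
E
```

```text
2.7667 [ 0.64694418 -0.02889952  0.27008208] [ 6.67906295e-01  7.44245370e-01  8.73111702e-05 -5.68318665e-05]
{'K': array([[297.31863964,   0.        , 257.52026977],
       [  0.        , 297.31863964, 191.18878357],
       [  0.        ,   0.        ,   1.        ]]), 'tool_from_camera': array([[-1.07867818e-03, -9.63702681e-01, -2.66975615e-01,
         6.63342103e-02],
       [ 9.99998903e-01, -1.31062949e-03,  6.90625444e-04,
         1.06848791e-04],
       [-1.01546371e-03, -2.66974577e-01,  9.63703037e-01,
        -1.38632233e-01],
       [ 0.00000000e+00,  0.00000000e+00,  0.00000000e+00,
         1.00000000e+00]])}
```

View pics/w1.png

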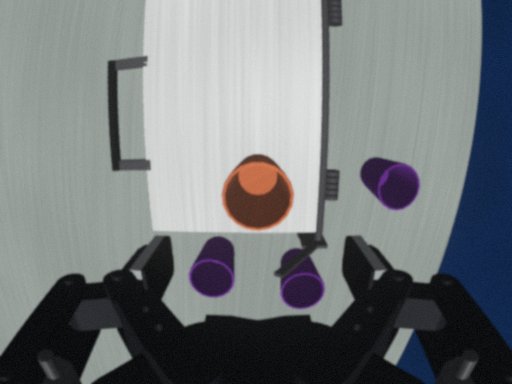

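The wrist view shows the copper rim at (257,195), centred between the fingers in the jaw direction, and the bar at (113,115). I'll get rim and bar positions from this view too.

```bash
cat >> h.py <<'E'
def wcloud(d,pos,quat):
    m=optics.camera_model('wrist');K=m['K'];vv,uu=np.mgrid[0:384,0:512]
    a=uu-K[0,2];b=vv-K[1,2];rr=np.hypot(a,b)+1e-9;th=rr/K[0,0]
    C=np.stack([np.tan(th)*a/rr*d,np.tan(th)*b/rr*d,d],-1)
    T=m['tool_from_camera'];return (C@T[:3,:3].T+T[:3,3])@Ro.from_quat(quat).as_matrix().T+pos
E
python3 - <<'E'
from h import *
s=r.read_state();d=np.load('pics/w1.npy');I=cv2.imread('pics/w1.png');P=wcloud(d,s['eef_pos'],s['eef_rot'])
h=cv2.cvtColor(I,cv2.COLOR_BGR2HSV)
c=P[(d>0)&(h[...,0]<15)&(h[...,1]>90)&(P[...,2]>.168)&(P[...,2]<.185)]
print(len(c),c.mean(0),cv2.minEnclosingCircle(c[:,:2].astype(np.float32)))
vv,uu=np.mgrid[0:384,0:512]
mk=(d>0)&(I.max(2)<70)&(uu>100)&(uu<121)&(vv>55)&(vv<175)&(P[...,2]>.08)
b=P[mk];ang=np.array([np.cos(YAW),np.sin(YAW)])
print(len(b),b.mean(0),b.min(0),b.max(0));print(cv2.minAreaRect(b[:,:2].astype(np.float32)),np.polyfit(b[:,1],b[:,0],1))
l=P[(d>0)&(I.min(2)>150)&(uu>140)&(uu<335)&(vv>5)&(vv<240)&(abs(P[...,2]-.091)<.006)];print('lid',l[:,2].mean())
x=l[:,:2]@ang;y=l[:,:2]@[-ang[1],ang[0]];print(np.percentile(x,[0.2,99.8]),np.percentile(y,[.2,99.8]))
E
```

```text
922 [ 0.64737534 -0.03355781  0.17378725] ((0.647532045841217, -0.032020099461078644), 0.029595304280519485)
871 [0.47551244 0.02239146 0.09136536] [ 0.46384116 -0.04109325  0.08674659] [0.48610664 0.08505846 0.09476321]
((0.47491613030433655, 0.021814551204442978), (0.010503236204385757, 0.12698756158351898), 6.475182056427002) [-0.1049061   0.47786145]
lid 0.09008127744958248
[0.51352371 0.70851991] [-0.16771446  0.09165987]
```

```bash
python3 - <<'E'
from h import *
q=down(YAW)
r.move_straight([.6475,-.031,.20],q,speed=.15)
print(r.move_straight([.6475,-.031,.160],q,speed=.06,max_force=6))
command_gripper(0.04,25)
s=r.read_state();print(s['time_s'],s['grip_width'],s['eef_pos'],s['contact_force'])
r.move_straight([.6475,-.031,.19],q,speed=.08)
s=r.read_state();print(s['grip_width'],s['contact_force'])
snap('wrist','w2');snap('scene','s2')
E
python3 -c "
import cv2,numpy as np
a=cv2.imread('pics/w2.png');b=cv2.imread('pics/s2.png')[100:280,140:380]
cv2.imwrite('pics/c2.png',np.vstack([cv2.resize(a,(400,300)),cv2.resize(b,(400,300))]))"
```

```text
False
4.625 0.058672374168991175 [ 0.64777939 -0.03109255  0.16092545] [-1.27855502  0.42443332  5.65151279]
0.058585060102998604 [ 0.26695999  0.67149377 -0.86741878]
```

View pics/c2.png

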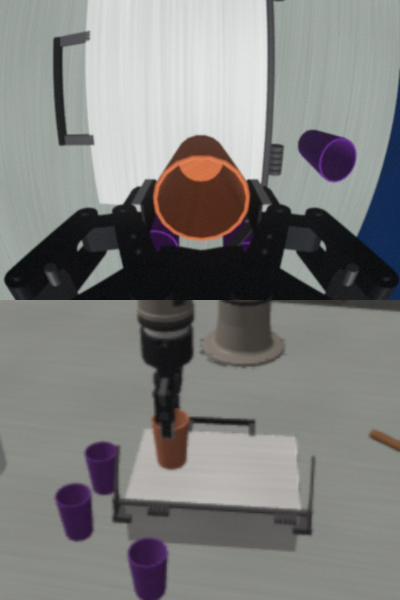

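The cup is held upright in the jaws and clear of the lid, in both the wrist and scene views. I'll carry it to the free spot at (0.45, -0.20).

```bash
python3 - <<'E'
from h import *
q=down(YAW)
r.move_straight([.6475,-.031,.29],q,speed=.15)
r.move_straight([.45,-.2,.29],q,speed=.2)
r.move_straight([.45,-.2,.10],q,speed=.15)
t=r.move_straight([.45,-.2,.062],q,speed=.03,max_force=3)
s=r.read_state();print(t,s['time_s'],s['grip_width'],s['eef_pos'],s['contact_force'])
E
```

```text
True 9.8667 0.05809963965862572 [ 0.44954248 -0.19994972  0.06977599] [-0.94399071 -0.95874187  4.39046281]
```

Touch came at z = 0.0698, against an expected ~0.069. I'll release now.

```bash
python3 - <<'E'
from h import *
q=down(YAW)
command_gripper(0.078,25)
r.move_straight([.45,-.2,.18],q,speed=.12)
r.move_straight([.474,.022,.22],q,speed=.25)
command_gripper(0.036)
s=r.read_state();print(s['time_s'],s['grip_width'],s['eef_pos'],s['eef_rot'])
snap('wrist','w3');snap('scene','s3')
np.save('pics/w3p.npy',np.r_[s['eef_pos'],s['eef_rot']])
d=np.load('pics/w3.npy');I=cv2.imread('pics/w3.png');P=wcloud(d,s['eef_pos'],s['eef_rot'])
mk=(d>0)&(I.max(2)<80)&(P[...,2]>.08)&(P[...,2]<.1)&(P[...,0]<.495)&(P[...,0]>.45)&(abs(P[...,1]-.022)<.05)
b=P[mk];print(len(b),b.mean(0),b.min(0),b.max(0));print(cv2.minAreaRect(b[:,:2].astype(np.float32)),np.polyfit(b[:,1],b[:,0],1))
d=np.load('pics/s3.npy');I=cv2.imread('pics/s3.png')
cv2.imwrite('pics/c3.png',np.vstack([cv2.resize(cv2.imread('pics/w3.png'),(400,300)),cv2.resize(I[80:280,100:370],(400,300))]))
E
```

```text
12.8167 0.03568088550690981 [0.47398391 0.0217583  0.21996025] [ 6.68621022e-01  7.43603339e-01 -4.80141391e-05 -3.70462146e-05]
1193 [0.47279193 0.02455826 0.09204576] [ 0.46314081 -0.02786651  0.08802414] [0.48395816 0.07193734 0.09476062]
((0.47307878732681274, 0.021942753344774246), (0.0108103072270751, 0.10136053711175919), 6.237256050109863) [-0.09827727  0.47520544]
```

View pics/c3.png

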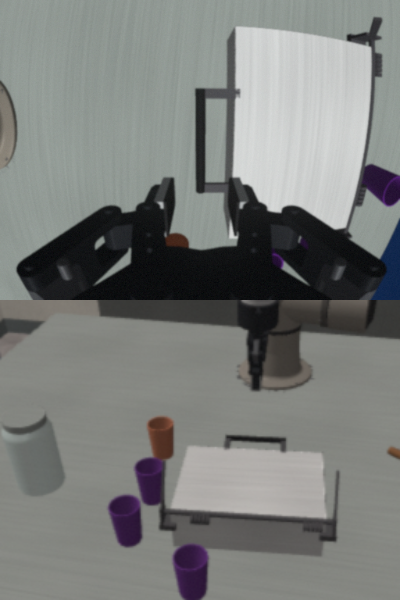

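The cup stands upright on the bench, and the bar is measured at (0.473, 0.022) with its top at z 0.095, as it should be. Next I grip it and raise the lid.

```bash
cat >> h.py <<'E'
BAR=np.array([.473,.022]);XB=np.array([np.cos(YAW),np.sin(YAW)]);H=BAR+.24*XB
def tcp(th): 
    p=H-.24*np.cos(th)*XB; return [p[0],p[1],.088+.24*np.sin(th)+.006]
def arc(a,b,speed,step=5.):
    n=int(np.ceil(abs(b-a)/np.deg2rad(step)))
    for t in np.linspace(a,b,n+1)[1:]:
        r.move_straight(tcp(t),down(YAW),speed=speed)
        s=r.read_state();print(round(np.rad2deg(t),1),round(s['time_s'],2),s['contact_force'].round(1),round(s['grip_width'],4))
        if np.linalg.norm(s['contact_force'])>25: print('STOP');return False
    return True
E
python3 - <<'E'
from h import *
q=down(YAW)
r.move_straight([*BAR,.13],q,speed=.12)
print(r.move_straight([*BAR,.094],q,speed=.05,max_force=5))
command_gripper(0.0,20)
s=r.read_state();print(s['time_s'],s['grip_width'],s['eef_pos'],s['contact_force'])
snap('wrist','w4')
if .009<s['grip_width']<.016: arc(0,np.deg2rad(20),.07)
snap('scene','s4')
cv2.imwrite('pics/c4.png',np.vstack([cv2.resize(cv2.imread('pics/w4.png'),(400,300)),cv2.resize(cv2.imread('pics/s4.png')[80:280,100:370],(400,300))]))
E
```

```text
False
15.05 0.007493135248847124 [0.47278815 0.02195181 0.09412992] [-1.72132474 -0.81042326  0.2560259 ]
```

View pics/c4.png

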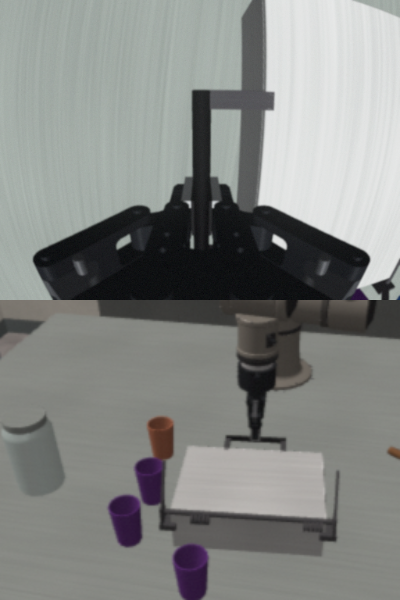

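```bash
python3 - <<'E'
from h import *
cv2.imwrite('pics/w4z.png',cv2.resize(cv2.imread('pics/w4.png')[100:340,150:370],None,fx=2.5,fy=2.5,interpolation=cv2.INTER_CUBIC))
s=r.read_state();print(s['time_s'],s['grip_width'])
d=np.load('pics/w4.npy');P=wcloud(d,s['eef_pos'],s['eef_rot'])
for v in range(120,330,12): print(v,P[v,[235,245,252,258,264,272,285],2].round(3))
E
```

```text
15.15 0.0076406201324338225
120 [-0.001  0.087  0.092  0.092  0.092  0.089  0.089]
132 [-0.001 -0.001  0.092  0.092  0.092  0.09   0.091]
144 [-0.    -0.001  0.092  0.092  0.092 -0.002 -0.   ]
156 [-0.001 -0.002  0.092  0.094  0.091  0.233 -0.001]
168 [ 0.001 -0.001  0.092  0.093  0.091 -0.    -0.001]
180 [-0.    -0.     0.091  0.093  0.092 -0.002 -0.   ]
192 [-0.001 -0.001  0.092  0.092  0.092 -0.001 -0.   ]
204 [-0.001 -0.001  0.092  0.093  0.091  0.    -0.   ]
216 [-0.002 -0.001  0.093  0.092  0.092 -0.001 -0.002]
228 [-0.003  0.097  0.092  0.093  0.092  0.098 -0.001]
240 [0.111 0.111 0.092 0.093 0.09  0.112 0.102]
252 [0.122 0.122 0.092 0.093 0.091 0.123 0.115]
264 [0.135 0.127 0.093 0.092 0.092 0.126 0.137]
276 [0.143 0.127 0.092 0.093 0.091 0.133 0.143]
288 [0.159 0.128 0.092 0.093 0.092 0.136 0.158]
300 [0.162 0.127 0.092 0.093 0.091 0.136 0.164]
312 [ 0.161 -0.001  0.092  0.093  0.091  0.137  0.17 ]
324 [0.167 0.169 0.168 0.168 0.167 0.169 0.175]
```

View pics/w4z.png

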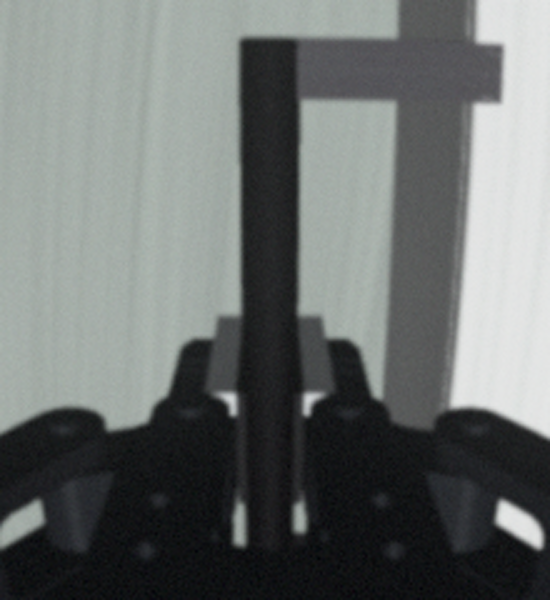

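The bar is clearly between both pads. The width reads 7.6 mm where I expected about 12, so I'll test with a small lift.

```bash
cat >> h.py <<'E'
def cloud(n,d):
    vv,uu=np.mgrid[0:384,0:512];m=optics.camera_model(n);K=m['K']
    C=np.stack([(uu-K[0,2])/K[0,0]*d,(vv-K[1,2])/K[1,1]*d,d],-1)
    return (C-m['t'])@m['R']
def lidangle(n,f,guess):
    im,d=snap(n,f);P=cloud(n,d)
    x=(P[...,:2]-H)@XB;y=(P[...,:2]-H)@[-XB[1],XB[0]];z=P[...,2]-.088
    c,s=np.cos(guess),np.sin(guess)
    u=-x*c+z*s; w=x*s+z*c
    mk=(d>0)&(u>.03)&(u<.19)&(abs(y)<.13)&(abs(w)<.025)&(im.min(2)>70)
    if mk.sum()<50: print(n,'few',mk.sum());return
    A=np.polyfit(u[mk],w[mk],1);print(n,'lid deg',np.rad2deg(guess+np.arctan(A[0])).round(2),'offset mm',(A[1]*1e3).round(1),mk.sum())
E
python3 - <<'E'
from h import *
a=np.deg2rad
arc(0,a(8),.05)
lidangle('top','t5',a(8));lidangle('scene','s5',a(8))
I=cv2.imread('pics/s5.png');cv2.imwrite('pics/s5z.png',cv2.resize(I[80:260,140:380],(720,540)))
E
```

```text
4.0 15.63 [ 0.1  0.2 -0. ] 0.0004
8.0 16.12 [ 0.4  0.4 -0.3] -0.0003
top lid deg 0.06 offset mm 2.4 2709
scene lid deg 0.04 offset mm 5.2 3194
```

View pics/s5z.png

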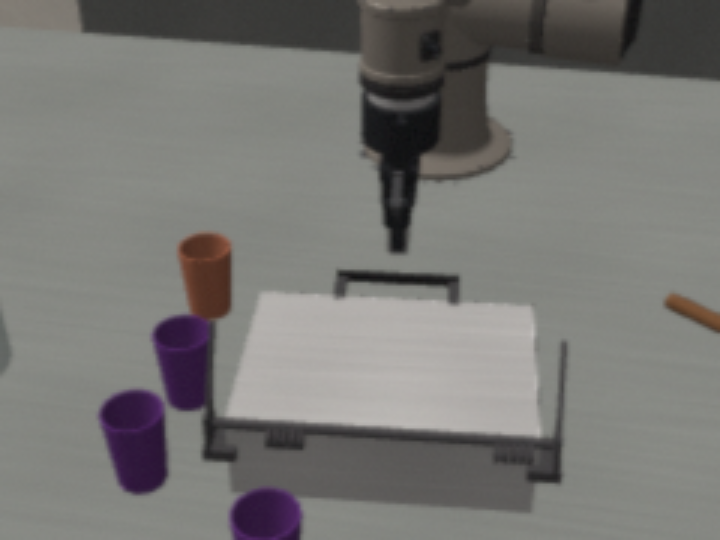

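The jaws slipped off: the lid is still at 0° and unmoved. I'll check where the fingertips really are.

```bash
python3 - <<'E'
from h import *
print(r.tip_extent)
s=r.read_state();print(s['eef_pos'],s['grip_width'])
snap('wrist','w6');d=np.load('pics/w6.npy')
P=wcloud(d,s['eef_pos'],s['eef_rot'])-s['eef_pos']
L=P@Ro.from_quat(s['eef_rot']).as_matrix()
for v in range(200,330,8): print(v,[tuple((L[v,u]*1e3).round().astype(int)) for u in (246,258,268)])
cv2.imwrite('pics/w6z.png',cv2.resize(cv2.imread('pics/w6.png')[100:340,150:370],None,fx=2.5,fy=2.5,interpolation=cv2.INTER_CUBIC))
E
```

```text
0.025
[0.4751647  0.02226469 0.12727152] 0.0004111849603372384
200 [(np.int64(12), np.int64(-7), np.int64(37)), (np.int64(12), np.int64(1), np.int64(35)), (np.int64(-16), np.int64(10), np.int64(126))]
208 [(np.int64(7), np.int64(-7), np.int64(37)), (np.int64(8), np.int64(1), np.int64(34)), (np.int64(-24), np.int64(10), np.int64(128))]
216 [(np.int64(2), np.int64(-7), np.int64(37)), (np.int64(2), np.int64(1), np.int64(36)), (np.int64(-32), np.int64(10), np.int64(128))]
224 [(np.int64(-4), np.int64(-7), np.int64(38)), (np.int64(-3), np.int64(1), np.int64(35)), (np.int64(-40), np.int64(10), np.int64(128))]
232 [(np.int64(10), np.int64(-5), np.int64(-8)), (np.int64(10), np.int64(0), np.int64(-9)), (np.int64(10), np.int64(5), np.int64(-8))]
240 [(np.int64(10), np.int64(-5), np.int64(-17)), (np.int64(10), np.int64(0), np.int64(-17)), (np.int64(10), np.int64(5), np.int64(-17))]
248 [(np.int64(10), np.int64(-5), np.int64(-25)), (np.int64(10), np.int64(0), np.int64(-26)), (np.int64(10), np.int64(5), np.int64(-26))]
256 [(np.int64(9), np.int64(-5), np.int64(-31)), (np.int64(10), np.int64(0), n
[... 595 characters left out ...]
.int64(-57))]
296 [(np.int64(11), np.int64(-3), np.int64(-61)), (np.int64(-9), np.int64(0), np.int64(-34)), (np.int64(7), np.int64(4), np.int64(-57))]
304 [(np.int64(7), np.int64(-4), np.int64(-61)), (np.int64(-136), np.int64(1), np.int64(128)), (np.int64(5), np.int64(4), np.int64(-58))]
312 [(np.int64(4), np.int64(-4), np.int64(-61)), (np.int64(-147), np.int64(1), np.int64(127)), (np.int64(-9), np.int64(4), np.int64(-45))]
320 [(np.int64(9), np.int64(-3), np.int64(-71)), (np.int64(9), np.int64(0), np.int64(-71)), (np.int64(9), np.int64(3), np.int64(-71))]
328 [(np.int64(10), np.int64(-3), np.int64(-76)), (np.int64(10), np.int64(0), np.int64(-75)), (np.int64(10), np.int64(3), np.int64(-76))]
```

View pics/w6z.png

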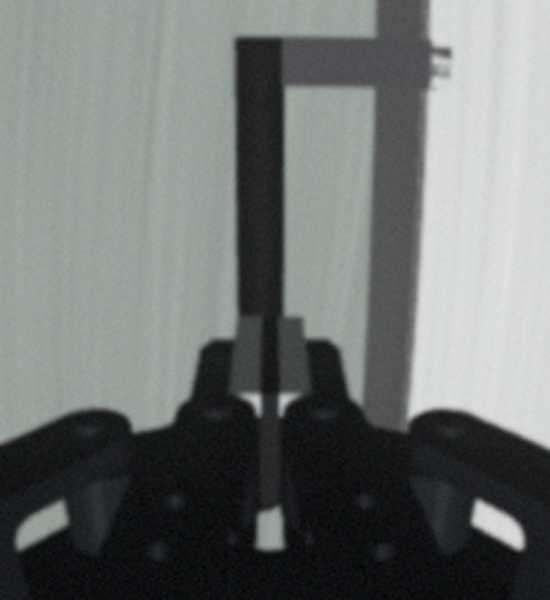

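The depth shows the real pad ends sit about level with the TCP, not 25 mm ahead of it. The 7.6 mm width fits that: the pads only held a chord of the bar's upper part. I'll regrasp about 22 mm lower.

```bash
sed -i 's/+.24\*np.sin(th)+.006/+.24*np.sin(th)-.016/' h.py
python3 - <<'E'
from h import *
q=down(YAW);a=np.deg2rad
r.move_straight([*BAR,.135],q,speed=.12)
command_gripper(0.036,20)
print(r.move_straight([*BAR,.072],q,speed=.05,max_force=5))
command_gripper(0.0,20)
s=r.read_state();print(s['time_s'],s['grip_width'],s['eef_pos'],s['contact_force'])
if .010<s['grip_width']<.016:
    arc(0,a(8),.05)
    lidangle('top','t7',a(8));lidangle('scene','s7',a(8))
E
```

```text
False
18.6917 0.011095306897160115 [0.47276326 0.02194568 0.07211331] [-2.11824617  0.02368782  2.37506394]
4.0 19.18 [-2.2 -0.9 -1.5] 0.0111
8.0 19.66 [-4.4 -2.9 -1.5] 0.0112
top lid deg 7.83 offset mm 2.3 2905
scene lid deg 7.84 offset mm 5.1 3688
```

The lid follows now: 7.8° measured for 8° commanded. I'll continue.

```bash
python3 - <<'E'
from h import *
a=np.deg2rad
if arc(a(8),a(40),.07):
    lidangle('top','t8',a(40));lidangle('scene','s8',a(40))
    if arc(a(40),a(65),.06): 
        r.hold(.3);lidangle('top','t9',a(65));lidangle('scene','s9',a(65));snap('wrist','w9')
        print(r.read_state()['time_s'])
I=cv2.imread('pics/s9.png');cv2.imwrite('pics/c9.png',np.vstack([cv2.resize(I[60:270,120:390],(400,300)),cv2.resize(cv2.imread('pics/t9.png')[100:260,180:400],(400,300))]))
E
```

```text
12.6 20.18 [-4.9 -2.2 -1.6] 0.0114
17.1 20.61 [-7.1 -2.  -0.6] 0.0113
21.7 21.03 [-8.3 -3.4  1.1] 0.0112
26.3 21.46 [-10.   -2.7   2.7] 0.0107
30.9 21.88 [-11.9  -4.1   5.8] 0.0112
35.4 22.31 [-13.9  -4.5   7.8] 0.0112
40.0 22.73 [-16.3  -3.2  10.1] 0.0112
top lid deg 39.33 offset mm 1.5 537
scene lid deg 39.26 offset mm 4.4 5503
44.2 23.27 [-17.1  -4.2  14.8] 0.0112
48.3 23.72 [-14.5  -3.6  16.6] 0.0111
52.5 24.16 [-12.5  -1.5  14.3] 0.0112
56.7 24.6 [-7.8 -2.5 13.2] 0.0106
60.8 25.04 [-4.6 -1.8 10. ] 0.0112
65.0 25.48 [-2.  -2.2  8.4] 0.0111
top lid deg 65.38 offset mm 1.0 258
scene lid deg 65.34 offset mm 3.4 6141
25.9333
```

View pics/c9.png

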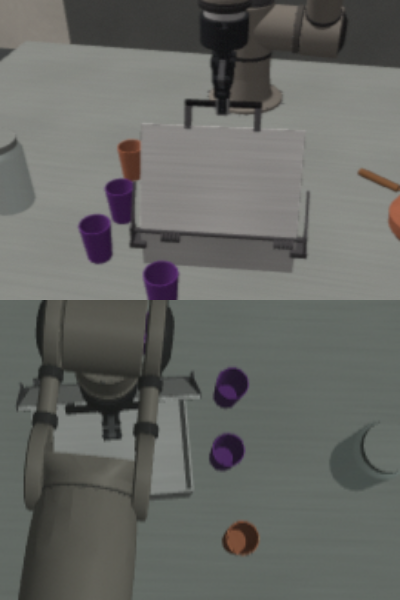

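The lid is at 65.3°, about 11° past balance, held and with no cups disturbed. Now I ease it down.

```bash
python3 - <<'E'
from h import *
a=np.deg2rad
if arc(a(65),a(49.7),.04,4):
    r.hold(.5);lidangle('top','t10',a(49.4));lidangle('scene','s10',a(49.4))
    s=r.read_state();print(s['time_s'],s['eef_pos'],tcp(a(49.7)),s['contact_force'])
I=cv2.imread('pics/s10.png');cv2.imwrite('pics/s10z.png',cv2.resize(I[80:260,110:380],(720,480)))
E
```

```text
61.2 26.48 [-3.2 -1.4  7.4] 0.0109
57.4 27.03 [-3.5 -1.2  6.4] 0.0113
53.5 27.58 [-4.3 -0.9  7. ] 0.0112
49.7 28.13 [-4.8 -0.8  6.5] 0.011
top lid deg 49.89 offset mm 1.4 348
scene lid deg 49.94 offset mm 4.0 5899
28.7333 [0.55787997 0.03106534 0.25684026] [np.float64(0.5572904778772174), np.float64(0.031008053456028927), np.float64(0.2550403991269652)] [-5.29101197 -1.42223179  6.0761922 ]
```

View pics/s10z.png

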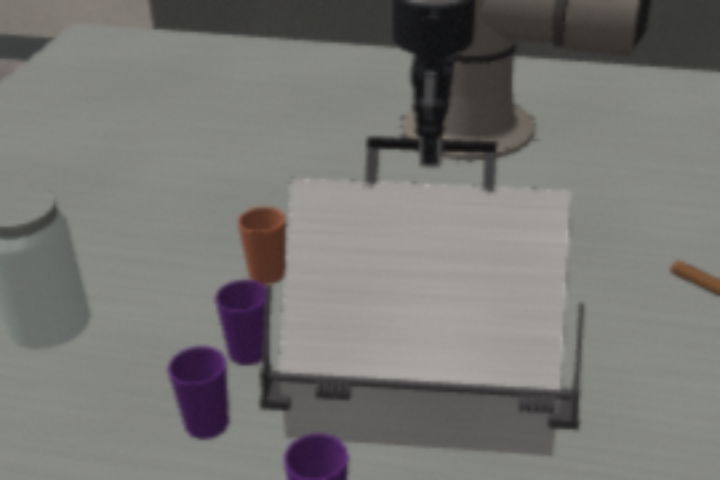

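```bash
python3 - <<'E'
from h import *
a=np.deg2rad
arc(a(49.7),a(49.1),.02)
r.hold(1.0);lidangle('top','t11',a(49.4));lidangle('scene','s11',a(49.4))
s=r.read_state();print(s['time_s'],s['grip_width'],s['contact_force'])
for n,f in(('scene','s11'),):
    D=np.load(f'pics/{f}.npy');I=cv2.imread(f'pics/{f}.png');Q=cloud(n,D);h=cv2.cvtColor(I,cv2.COLOR_BGR2HSV)
    c=Q[(D>0)&(h[...,0]<15)&(h[...,1]>90)&(abs(Q[...,0]-.45)<.08)&(abs(Q[...,1]+.2)<.08)&(Q[...,2]>.01)];print('cup',c.min(0),c.max(0))
    D0=cv2.imread('pics/s0.png')
    for nm,(y0,y1,x0,x1) in dict(jar=(145,215,95,145),pot=(180,240,375,440),spoon=(172,198,355,395)).items(): print(nm,cv2.absdiff(I[y0:y1,x0:x1],D0[y0:y1,x0:x1]).max())
r.finish_job()
E
```

```text
49.1 29.01 [-4.2 -0.8  5.8] 0.0113
top lid deg 49.42 offset mm 1.0 353
scene lid deg 49.32 offset mm 4.1 5874
30.1083 0.011369654298126083 [-4.13328302 -1.48117089  6.06467657]
cup [ 0.41980303 -0.22844405  0.01072253] [ 0.48048277 -0.17127538  0.08883031]
jar 4
pot 5
spoon 4
the job is handed in; nothing more can be done
```

The job is done and handed in at about 30 s of the 58 s allowed. I took the copper cup off the lid and set it upright on the bench at about (0.45, -0.20). I then raised the lid by its bar past the balance point and eased it back down. The gripper is still holding it there.

| Check | Target | Measured |
|---|---|---|
| Lid at its highest | about 64.4° | 65.3–65.4° |
| Lid as handed in | about 49.4° (balance point 54.4°) | 49.3–49.4°, from both fixed cameras |
| Cup after placing | upright, 85 mm high | upright, rim at 89 mm, within measuring error |
| Jar, pot and spoon | unmoved | no change from the first picture |

- **First grasp failed:** My first grip on the bar slipped off while the lid was still shut, and nothing moved. The measured fingertips were about 25 mm farther back than the stated 25 mm ahead of the TCP. I gripped again 22 mm lower and it held.
- **Force on the arm:** The force reading rose to about 23 N during the lift, because my hinge estimate was a few millimetres off. It was about 7–8 N at the end.

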